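Slide the domino tray onto the right rails and shut the keeper

TASK

Pick up the aluminium tray by its handle and slide it in through the open front of the wooden rack, onto the lowest pair of rails that lets it pass clear over whatever is standing in the rack, until it is fully home against the back stops. Then swing the rack's keeper fully shut across the front of the tray. Leave all the other things on the table where they are.

Things in the scene. Friction and masses are not known exactly. Their poses are not given: they have to be found in the camera images.
- tray: Loose flat aluminium sheet, 130 mm (its x) by 170 mm (its y) and 6 mm thick, about 0.25 kg, with an upright carrying handle over its middle: two 10 mm square posts at y = +-42 mm carry a wooden bar. Starts lying flat on the table. Origin: centre of the sheet's underside; z up. It is the same after a half turn.
- tray_grip (a point): Middle of the tray's wooden handle bar, 95 mm above the sheet's underside. The bar runs 100 mm along the tray's y, is 14 mm thick along the tray's x and 22 mm tall (its top is 106 mm above the underside).
- rack: Fixed wooden rack, 145 mm tall, two walls with three pairs of rails, open at front (its -x, roughly to the robot), top and bottom. The tray goes in along the rack's +x, tray x along rack x. Origin: on the table midway between the walls, under the tray's origin when home. Walls: inner faces y = +-90 mm, outer +-102, x = -70 to 74. Back stops: front faces at x = +66 mm. A 26 mm high bar joins the walls behind.
- rails_low (a point): Midway between the lowest pair of rails, level with their tops (45 mm above the table): where the tray's origin comes when home there. Axes as the rack. Rails are 8 mm thick ledges on the walls, reaching inward to y = +-74 mm. Each slot is 180 mm wide and 27 mm high, up to the next ledge.
- rails_middle (a point): The same for the middle pair of rails, 80 mm above the table.
- rails_high (a point): The same for the highest pair of rails, 115 mm above the table. A flange like a rail on the walls' tops (137 to 145 mm above the table) closes this slot above, so it is 22 mm high.
- keeper (a joint): Keeper angle, rad: 0 shut, across the left part of the rack's front, pointing along the rack's -y; at q it points along (-sin q, -cos q) in the rack's x, y; starts well open (1.75 to 2.3; limit 2.4). An upright wooden flap 62 mm wide, 8 mm thick, 30 to 145 mm above the table. Slight friction (0.05 N m) holds it where it is left.
- keeper_hinge (a point): Point on the keeper's vertical hinge line, 145 mm above the table, at x = -76 mm, y = +98 mm of the rack. Seen from above the keeper turns anticlockwise to shut.
- keeper_post (a point): Middle of the round upright steel post (16 mm diameter, from 145 to 185 mm above the table; this point at 170 mm) on top of the keeper, 40 mm from the hinge line: pinch or push it to swing the keeper.
- ashtray: Round stainless steel ashtray, 100 mm across, 30 mm high: the low rails clear it. Origin: centre of its underside.
- domino_box: Closed blue plastic domino box with a clip latch, 95 by 65 mm, 65 mm high: needs the middle rails. Origin: centre of its underside.
- tumbler: Clear glass tumbler, upright and empty, 70 mm across, 100 mm high: needs the high rails. Origin: centre of its underside.
- saucer: Green saucer, 120 mm across, 20 mm high, a bystander. Origin: centre of its underside.
- domino_row: Five ivory-white dominoes standing in a row in one wooden holder, 160 by 45 mm, 64 mm high, a bystander beside the rack. Origin: centre of its underside.
Not all that is in view belongs to the job. Of the things that look like the tray, the larger one is meant. Several things look just like the ashtray: the one meant starts nearest to the robot's base.

How it is judged:
By the outcome, as a careful person would: the job done as asked, in the order asked, and still so for the second after the job is handed in, with the robot touching nothing.
It also fails if it takes over 58 s, if anything falls off the work surface, if the arm or the gripper's body presses on something with over 40 N, if the wrist force passes 120 N, or if a joint passes its speed limit or range.

ROBOT

A 6-joint arm with a two-finger parallel gripper is mounted at the origin on the work surface. World frame = base frame: x ahead of the robot, y to its left, z up, the work surface at z = 0. Lengths are in m, angles in rad, forces in N, time in s.
With the tool pointing down it reaches from about 0.35 to 0.775 m from the base axis. Payload 7.3 kg.
Tool frame: the origin (TCP) lies at the very end of the fingers, on their centre line; the grasp point (between the pads) lies grip_point_offset behind it (grip_point_offset is the distance from the TCP to the grasp point, in m); z points along the fingers, y is the direction in which the jaws open and shut (so a half turn about z gives the same grasp; the last joint's range is limited). The gripper opens to 92 mm and grips with 3 to 60 N. Pads are 19 mm wide; open, the fingers measure 130 mm over their backs; the gripper's body (75 mm by 190 mm) begins 47 mm behind the grasp point.
Start: joints at [0.98, 0.342, 1.524, -0, 1.275, -0.146], TCP at [0.226, 0.474, 0.201] pointing down, gripper open.
Joint ranges: [-2.53, 2.53], [-0.77, 2.02], [0.04, 2.7], [-1, 4.14], [0.28, 2.66], [-3.11, 3.11]. Speed limits (rad/s): [2.57, 2.57, 3.14, 3.14, 3.14, 3.14].

INTERFACE

Orientations are given as [roll, pitch, yaw] about the fixed x, y, z axes, in that order (R = Rz(yaw) Ry(pitch) Rx(roll)).
In Python, from cell import * gives the robot as it stands.
- The arm moves only by the shell command python3 -m inch 'ROWS' [OPENING] [FORCE]. ROWS is JSON, a list that holds one entry, the list of rows, each a list of 4 numbers: the shift along the tool's x, y, z in mm, then the turn about the tool's z in rad. In form: [[[x, y, z, roll], ...]]. A call has 1 to 10 rows; each row shifts and turns the commanded pose from where the row before left it, along the tool's axes as they then stand; what a row does not reach is not made up. A row lasts 1/8 s, in which the tool goes at most 62.5 mm and 10.7 degrees, less where a joint would pass 70% of its speed; a pose out of reach is approached as far as the arm can. A call with a gripper value outside its range is refused whole. OPENING is the closure, from -1 (fully open) to 1 (shut), set as the call begins (- or left out, the last holds). The fingers move at their own pace and stop on an object; FORCE is the grip in N (left out, the last holds). Time passes only in rows, so rows that do not move let the fingers close. It gives the time, the measured TCP pose, the force and the opening at its end, in the units of the state.
- observe(): the state, without advancing time (a new reading comes with each control period).
- read_camera(name): name is "scene" or "top"; returns a dict with "img" (400x640x3 uint8, blue, green, red), "fx", "fy", "cx", "cy" (pixels), "k1" (the pictures are not rectified: a ray, as slopes to the right and down, at radius r is drawn at 1 + k1 r^2 times it, then the intrinsics apply), "eye" and "rotation" of the camera in the world. Camera axes: x right, y down, z forward; pixel columns grow to the right and rows downward; lengths in m; the calibration is good to about 2 mm. A picture is of the moment at which its call begins. There is no depth.
- hand_in(): hands the job in, once; it reports no verdict.
Trained networks look in the newest picture that a camera, given by its name, has taken for a name from the list of things; names that differ only in an ending like _2 or _b are one class to them, and where a whole thing is asked for, a point or a joint stands for the part that bears it (a point fixed in the world has none). Each returns a list of dicts, best first, with "conf" (0 to 1); they miss things now and then, are a little off and sometimes report something else, mostly with a low value. They report only what shows in the picture. A call takes as long as a camera call. They do not tell look-alikes from the thing itself.
- boxes_of(camera, label): "at" ([row, column] in pixels, amid what is visible of it).
- place_of(camera, label): "at" ([row, column] in pixels: a listed point, or the origin of a listed thing).
The state is a dict: "time": time; "qpos": joint angles; "qvel": joint speeds; "joint_efforts": joint torques, N m; "tool_pos": TCP position; "tool_rot": TCP orientation; "contact_force": force on the tool from outside, world axes, zero at the start; "torque": the same for the moment, N m; "opening": finger opening in m.
Only numpy, scipy, OpenCV 4.12 (cv2) and the standard library are available. Lean on these libraries where they do the work, as an engineer would, in place of code of your own. Each camera call takes 0.05 s, during which the arm holds its last target. There are 200 camera calls.

## Working session

There is one attempt and no reset: what is moved stays moved. The work goes in short steps, Python scripts to look and compute and a shell command to move; the robot and the scene stay as the last step left them, time stands still between calls to the robot, and variables do not carry over. Pictures are saved under pics/ and viewed, about 8 in all and at most 12, crops included, and the job is handed in when it is done.

```bash
ls; mkdir -p pics; cat > h.py <<'E'
from cell import *
import numpy as np, cv2
from scipy.spatial.transform import Rotation as R
def ray(c,at):
    K=np.array([[c['fx'],0,c['cx']],[0,c['fy'],c['cy']],[0,0,1.]])
    p=cv2.undistortPoints(np.array([[[at[1],at[0]]]],float),K,np.array([c['k1'],0,0,0,0.]))[0,0]
    return np.array(c['eye']),np.array(c['rotation'])@np.array([p[0],p[1],1])
def at_z(c,at,z):
    e,d=ray(c,at); return e+d*(z-e[2])/d[2]
def proj(c,P):
    q=np.array(c['rotation']).T@(np.array(P,float)-c['eye']); s=q[:2]/q[2]
    s=s*(1+c['k1']*(s@s)); return [c['fy']*s[1]+c['cy'],c['fx']*s[0]+c['cx']]
E
python3 - <<'E'
from h import *
C={}
for n in ('scene','top'):
    C[n]=read_camera(n); cv2.imwrite(f'pics/{n}0.png',C[n]['img'])
    print(n,C[n]['eye'],C[n]['fx'],C[n]['k1'])
H={'tray':0,'tray_grip':.095,'rack':0,'rails_low':.045,'rails_middle':.08,'rails_high':.115,'keeper_hinge':.145,'keeper_post':.17,'ashtray':0,'domino_box':0,'tumbler':0,'saucer':0,'domino_row':0}
for l,z in H.items():
  for n in C:
    for d in place_of(n,l):
        if d['conf']>.25: print(l,n,round(d['conf'],2),np.round(d['at']),np.round(at_z(C[n],d['at'],z),3))
s=observe(); print(s['time'],s['tool_pos'],s['tool_rot'],s['opening'])
import cell; print([k for k in dir(cell) if not k.startswith('_')]); print(grip_point_offset)
E
```

```text
pics
scene [1.38134223 0.37270451 1.20031909] 500.5641464709496 -0.02813795742259777
top [ 0.44218624 -0.0534279   1.29626956] 411.1307364373553 -0.08374317481535609Traceback (most recent call last):
  File "<stdin>", line 10, in <module>
  File "h.py", line 9, in at_z
    e,d=ray(c,at); return e+d*(z-e[2])/d[2]
                                       ~^^^
IndexError: invalid index to scalar variable.
```

```bash
python3 - <<'E'
s=open('h.py').read()
s=s.replace("np.array(c['rotation'])","rot(c)").replace("def ray","def rot(c):\n    r=np.array(c['rotation'],float)\n    return r if r.shape==(3,3) else R.from_euler('xyz',r).as_matrix() if r.size==3 else R.from_quat(r).as_matrix()\ndef ray",1)
open('h.py','w').write(s)
E
python3 - <<'E'
from h import *
C={}
for n in ('scene','top'):
    C[n]=read_camera(n)
    print(n,C[n]['rotation'])
H={'tray':0,'tray_grip':.095,'rack':0,'rails_low':.045,'rails_middle':.08,'rails_high':.115,'keeper_hinge':.145,'keeper_post':.17,'ashtray':0,'domino_box':0,'tumbler':0,'saucer':0,'domino_row':0}
for l,z in H.items():
  for n in C:
    for d in place_of(n,l):
        if d['conf']>.25: print(l,n,round(d['conf'],2),np.round(d['at']),np.round(at_z(C[n],d['at'],z),3))
s=observe(); print(s['time'],s['tool_pos'],s['tool_rot'],s['opening'])
print(grip_point_offset)
E
```

```text
scene [-2.41264594 -0.01099764  2.06925617]
top [-3.05670934 -0.00345719 -1.58280002]
tray scene 0.68 [260. 420.] [0.469 0.248 0.   ]
tray top 0.77 [238. 220.] [0.469 0.256 0.   ]
tray top 0.71 [305. 214.] [0.26  0.276 0.   ]
tray_grip scene 0.66 [240. 430.] [0.462 0.258 0.095]
tray_grip scene 0.64 [204. 455.] [0.293 0.277 0.095]
tray_grip top 0.58 [304. 207.] [0.275 0.271 0.095]
tray_grip top 0.56 [239. 215.] [0.463 0.248 0.095]
rack scene 0.94 [237. 265.] [ 0.614 -0.196  0.   ]
rails_low scene 0.89 [223. 265.] [ 0.599 -0.202  0.045]
rails_low scene 0.4 [355. 395.] [0.802 0.3   0.045]
rails_low top 0.69 [191. 366.] [ 0.606 -0.204  0.045]
rails_low top 0.59 [198. 314.] [ 0.587 -0.042  0.045]
rails_middle scene 0.64 [214. 263.] [ 0.595 -0.211  0.08 ]
rails_middle scene 0.4 [350. 397.] [0.804 0.302 0.08 ]
rails_middle scene 0.32 [174. 243.] [ 0.483 -0.356  0.08 ]
rails_middle top 0.28 [247. 430.] [ 0.433 -0.384  0.08 ]
rails_high scene 0.93 [210. 258.] [ 0.615 -0.211  0.115]
rails_high top 0.69 [186. 368.] [ 0.612 -0.201  0.115]
keeper_hinge scene 0.7 [218. 302.] [ 0.599 -0.074  0.145]
[... 268 characters left out ...]
ashtray top 0.6 [121. 307.] [ 0.843 -0.021  0.   ]
domino_box scene 0.87 [235. 263.] [ 0.611 -0.206  0.   ]
domino_box top 0.76 [191. 366.] [ 0.611 -0.206  0.   ]
domino_box top 0.64 [142. 209.] [0.776 0.294 0.   ]
domino_box top 0.28 [186. 366.] [ 0.628 -0.207  0.   ]
tumbler scene 0.69 [352. 393.] [0.772 0.29  0.   ]
tumbler top 0.8 [144. 208.] [0.771 0.298 0.   ]
saucer scene 0.75 [176. 238.] [ 0.434 -0.417  0.   ]
saucer top 0.55 [249. 431.] [ 0.426 -0.41   0.   ]
domino_row scene 0.71 [213. 195.] [ 0.64  -0.443  0.   ]
domino_row scene 0.36 [234. 266.] [ 0.604 -0.201  0.   ]
1.55 [0.22589918 0.47395814 0.20144437] [3.14146774e+00 2.26268793e-05 2.69677927e+00] 0.09157304738852468
0.0188
```

View pics/scene0.png

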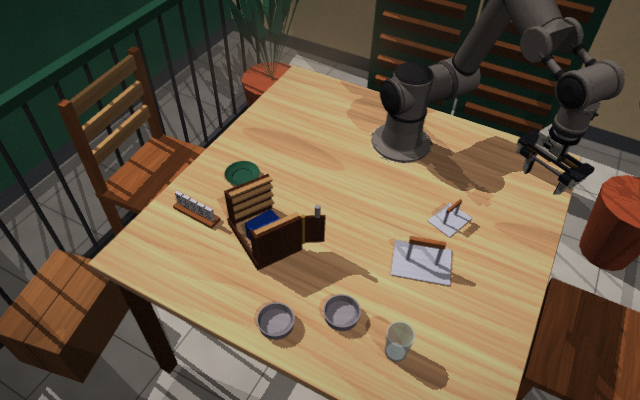

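View pics/top0.png

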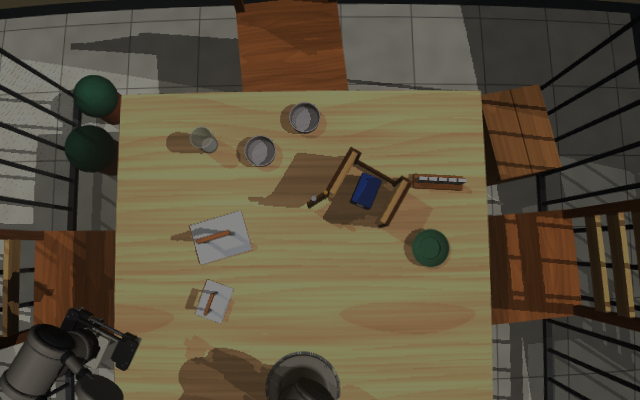

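```bash
python3 - <<'E'
import cv2,numpy as np
t=cv2.imread('pics/top0.png'); s=cv2.imread('pics/scene0.png')
f=lambda im,r,c,h,w,k:cv2.convertScaleAbs(cv2.resize(im[r:r+h,c:c+w],None,fx=k,fy=k,interpolation=cv2.INTER_CUBIC),alpha=1.5)
a=f(t,140,295,100,130,6); cv2.imwrite('pics/crack.png',a)
b=f(t,200,180,80,100,4); c=f(s,170,215,100,120,4)
h=max(len(b),len(c)); p=lambda m:cv2.copyMakeBorder(m,0,h-len(m),0,0,0)
cv2.imwrite('pics/ctray.png',cv2.resize(np.hstack([p(b),p(c)]),None,fx=.9,fy=.9))
E
```

```text
(no output)
```

View pics/crack.png

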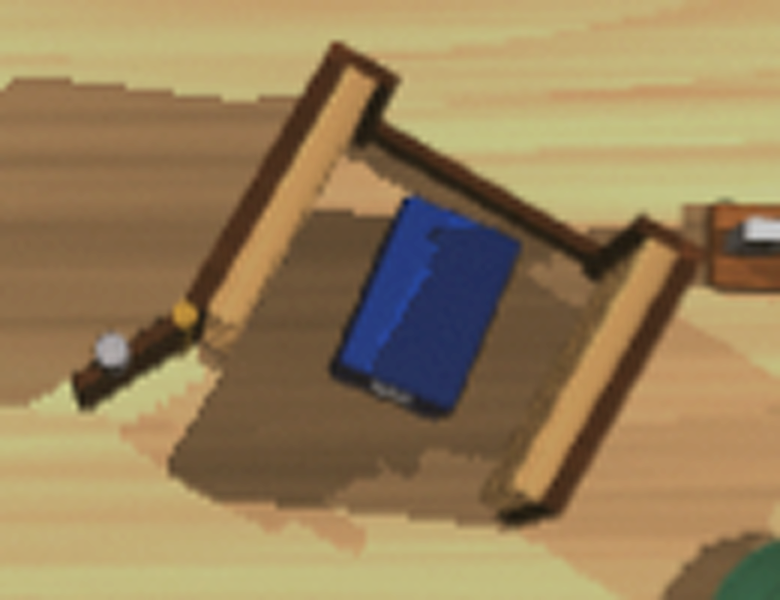

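View pics/ctray.png

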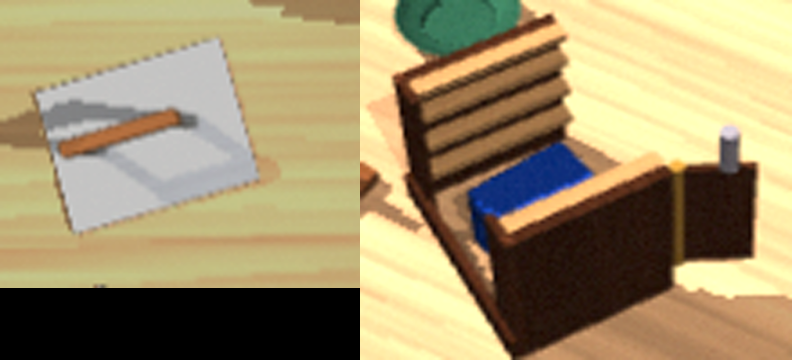

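```bash
cat > fit.py <<'E'
from h import *
from scipy.optimize import least_squares
def fit(obs,x0):
    def P(p,l): c,s=np.cos(p[2]),np.sin(p[2]); return [p[0]+c*l[0]-s*l[1],p[1]+s*l[0]+c*l[1],l[2]]
    f=lambda p:np.concatenate([np.subtract(proj(c,P(p,l)),at) for c,l,at in obs])
    r=least_squares(f,x0,loss='soft_l1'); return r.x,np.round(r.fun.reshape(-1,2),1).tolist()
E
python3 - <<'E'
from fit import *
T=read_camera('top');S=read_camera('scene')
a=lambda u,v:[(v+.5)/6-.5+140,(u+.5)/6-.5+295]
b=lambda u,v:[(v+.5)/3.6-.5+200,(u+.5)/3.6-.5+180]
c=lambda u,v:[(v+.5)/3.6-.5+170,(u-360+.5)/3.6-.5+215]
h=.145
to=[(T,(-.07,.102,h),a(190,305)),(T,(.074,.102,h),a(335,42)),(T,(-.07,-.102,h),a(555,515)),(T,(.074,-.102,h),a(697,247)),(T,(-.076,.098,h),a(185,314)),(T,(-.07,-.074,h),a(513,495)),(T,(.074,-.074,h),a(640,222))]
so=[(S,(.074,.102,h),c(497,240)),(S,(-.07,.102,h),c(672,165)),(S,(.074,-.102,h),c(397,76)),(S,(-.07,-.102,h),c(551,15)),(S,(-.076,.098,h),c(678,166))]
for o in (to,so,to+so): print(*fit(o,[.61,-.2,-.5]))
tr=[(T,(x,y,.006),b(*q)) for x,y,q in [(.065,.085,(35,93)),(.065,-.085,(220,38)),(-.065,-.085,(260,181)),(-.065,.085,(76,234))]]
tr+=[(T,(0,.05,.106),b(61,150)),(T,(0,-.05,.106),b(179,115))]
print('tray',*fit(tr,[.466,.252,.25]))
for p in (.17,):
  pass
print('post',at_z(T,a(112,350),.185),at_z(S,c(730,131),.185))
for n in('top','scene'):
  for d in place_of(n,'tray_grip')[:2]+place_of(n,'tray')[:2]: print(n,d)
E
```

```text
[ 0.60636634 -0.19781216 -0.52639168] [[-0.4, -1.4], [-0.1, -0.8], [0.1, 1.0], [0.7, 1.4], [0.6, -0.4], [-1.4, -0.7], [0.0, 2.3]]
[ 0.6064926  -0.20069235 -0.54481352] [[1.2, 1.6], [1.7, -0.0], [-1.2, -1.1], [-1.4, 0.4], [-0.3, -0.5]]
[ 0.60666915 -0.19903866 -0.53201176] [[-0.8, -1.0], [-0.3, -0.2], [0.1, 1.2], [0.8, 1.9], [0.3, -0.0], [-1.5, -0.5], [0.1, 2.8], [1.5, 2.7], [1.6, 0.7], [-0.6, -1.0], [-1.2, 0.3], [-0.4, 0.2]]
tray [0.46980141 0.25235984 0.27793024] [[-0.2, 0.3], [-0.2, 0.3], [-0.3, 0.4], [0.3, -0.3], [0.3, -0.3], [0.2, -0.3]]
post [ 0.57041866 -0.04194683  0.185     ] [ 0.57293087 -0.04146057  0.185     ]
top {'at': [301.4, 205.9], 'conf': 0.72}
top {'at': [239.9, 214.7], 'conf': 0.58}
top {'at': [300.0, 213.4], 'conf': 0.77}
top {'at': [235.2, 222.4], 'conf': 0.71}
scene {'at': [206.7, 456.7], 'conf': 0.81}
scene {'at': [239.4, 429.8], 'conf': 0.69}
scene {'at': [218.2, 449.4], 'conf': 0.81}
scene {'at': [263.1, 417.2], 'conf': 0.69}
```

```bash
cat > plan.py <<'E'
# plan.py x y z yaw n : rows that would take the tool from its measured pose there
import sys; from h import *
x,y,z,yaw,n=map(float,sys.argv[1:6]); n=int(n); s=observe()
p=np.array(s['tool_pos']); r=s['tool_rot']; D=(np.array([x,y,z])-p)/n; w=r[2]
dw=(yaw-w+np.pi)%(2*np.pi)-np.pi; k=dw/n
print(s['time'],np.round(p,4),np.round(r,3),'step',np.round(np.linalg.norm(D)*1e3),round(-k,4))
rows=[[*np.round(R.from_euler('xyz',[np.pi,0,w+i*k]).as_matrix().T@D*1e3,1).tolist(),round(-k,3)] for i in range(n)]
print(rows)
E
python3 plan.py .47 .252 .17 1.849 8
python3 - <<'E'
from fit import *
out=[]
for n,(r,c,h,w) in {'top':(140,295,95,125),'scene':(170,215,95,110)}.items():
    C=read_camera(n); k=6 if n=='top' else 6
    im=cv2.convertScaleAbs(cv2.resize(C['img'][r:r+h,c:c+w],None,fx=k,fy=k,interpolation=cv2.INTER_CUBIC),alpha=1.5)
    for p,col in (([.60637,-.1978,-.5264],(0,255,0)),([.6065,-.2007,-.5448],(255,0,255))):
        M=R.from_euler('z',p[2]).as_matrix()
        def px(l):
            q=np.array(proj(C,M@l+[p[0],p[1],0])); return tuple(int(v) for v in (((q-[r,c])[::-1]+.5)*k))
        for s in(1,-1):
            for y in (.102,.09,.074):
                cv2.line(im,px([-.07,y*s,.145]),px([.074,y*s,.145]),col,1)
            for x in(-.07,.074): cv2.line(im,px([x,.074*s,.145]),px([x,.102*s,.145]),col,1); cv2.line(im,px([x,.102*s,0]),px([x,.102*s,.145]),col,1)
    out.append(im)
cv2.imwrite('pics/ov.png',cv2.resize(np.hstack([cv2.resize(out[0],(750,570)),cv2.resize(out[1],(660,570))]),None,fx=.56,fy=.56,interpolation=cv2.INTER_AREA))
cv2.imwrite('pics/ov1.png',out[0])
E
```

```text
1.85 [0.2259 0.4739 0.2015] [3.142 0.    2.697] step 41.0 0.106
[[-39.5, -11.9, 3.9, np.float64(0.106)], [-40.5, -7.7, 3.9, np.float64(0.106)], [-41.1, -3.3, 3.9, np.float64(0.106)], [-41.2, 1.0, 3.9, np.float64(0.106)], [-40.9, 5.4, 3.9, np.float64(0.106)], [-40.1, 9.7, 3.9, np.float64(0.106)], [-38.8, 13.9, 3.9, np.float64(0.106)], [-37.2, 17.9, 3.9, np.float64(0.106)]]
```

View pics/ov1.png

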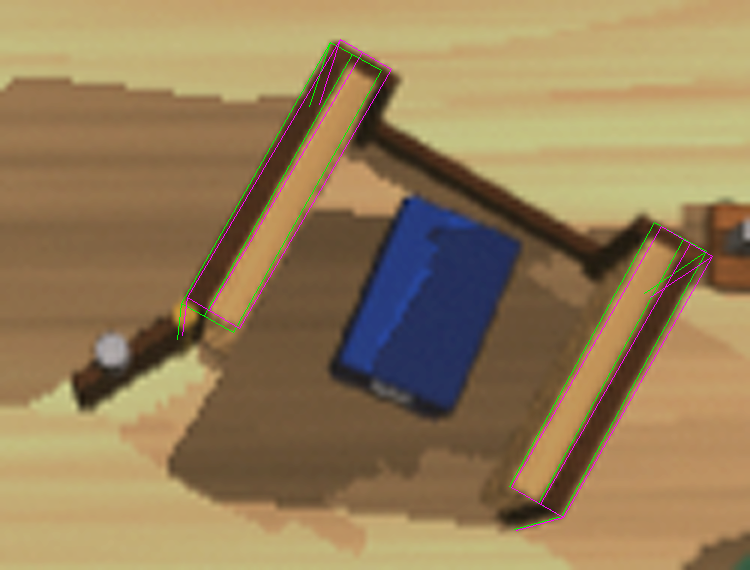

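```bash
python3 -m inch '[[[-39.5,-12,4,0.106],[-40.5,-7.7,4,0.106],[-41,-3.3,4,0.106],[-41,1,4,0.106],[-41,5.4,4,0.106],[-40,9.7,4,0.106],[-39,14,4,0.106],[-37,18,4,0.106]]]' -1 40
python3 - <<'E'
from fit import *
p=[.6066,-.199,-.53]; M=R.from_euler('z',p[2]).as_matrix()
ys=np.arange(.064,.118,.001)
for n in('top','scene'):
    C=read_camera(n); g=C['img'].astype(np.float32).mean(2)
    for s in(1,-1):
        for x in(-.06,-.03,0,.03,.06):
            v=np.array([cv2.getRectSubPix(g,(1,1),tuple(proj(C,M@[x,s*y,.145]+[p[0],p[1],0])[::-1]))[0,0] for y in ys])
            d=np.gradient(v); i=d.argmin(); j=d.argmax()
            print(n,s,x,'light->dark',round(ys[i],3),'up',round(ys[j],3),v[::4].astype(int).tolist())
E
```

```text
time: 2.95
tool_pos: [0.471, 0.2512, 0.1694]
tool_rot: [3.141, -0.0, 1.845]
contact_force: [-0.7, -0.5, -0.1]
opening: 0.0917
top 1 -0.06 light->dark 0.09 up 0.103 [56, 57, 71, 99, 103, 103, 103, 55, 35, 37, 67, 78, 78, 76]
top 1 -0.03 light->dark 0.091 up 0.072 [58, 55, 69, 92, 102, 104, 95, 51, 36, 37, 62, 71, 73, 74]
top 1 0 light->dark 0.091 up 0.102 [57, 78, 90, 95, 101, 102, 100, 56, 38, 39, 71, 76, 74, 73]
top 1 0.03 light->dark 0.09 up 0.102 [70, 62, 76, 89, 99, 101, 101, 49, 34, 36, 69, 75, 77, 80]
top 1 0.06 light->dark 0.064 up 0.074 [84, 26, 27, 88, 97, 100, 105, 48, 35, 44, 105, 116, 116, 118]
top -1 -0.06 light->dark 0.09 up 0.101 [57, 55, 69, 100, 103, 103, 89, 37, 35, 55, 94, 99, 100, 100]
top -1 -0.03 light->dark 0.09 up 0.101 [56, 56, 61, 97, 104, 102, 87, 40, 37, 57, 94, 98, 99, 100]
top -1 0 light->dark 0.09 up 0.102 [55, 60, 65, 99, 103, 100, 88, 42, 37, 57, 104, 108, 107, 106]
top -1 0.03 light->dark 0.09 up 0.102 [63, 59, 70, 102, 101, 99, 85, 40, 34, 51, 96, 99, 100, 100]
top -1 0.06 light->dark 0.09 up 0.073 [21, 20, 44, 94, 101, 97, 83, 39, 33, 41, 68, 63, 6
[... 327 characters left out ...]
ght->dark 0.091 up 0.071 [43, 47, 81, 108, 131, 137, 136, 69, 34, 33, 20, 11, 13, 13]
scene 1 0.06 light->dark 0.092 up 0.076 [43, 44, 55, 96, 130, 135, 136, 86, 39, 37, 24, 17, 18, 15]
scene -1 -0.06 light->dark 0.064 up 0.1 [125, 76, 99, 136, 140, 136, 88, 45, 37, 107, 153, 160, 158, 159]
scene -1 -0.03 light->dark 0.088 up 0.071 [40, 52, 94, 134, 142, 138, 89, 48, 37, 48, 64, 65, 65, 66]
scene -1 0 light->dark 0.089 up 0.072 [26, 50, 97, 134, 138, 132, 100, 49, 42, 48, 59, 64, 64, 63]
scene -1 0.03 light->dark 0.088 up 0.072 [38, 61, 98, 134, 136, 132, 100, 48, 38, 46, 50, 53, 54, 55]
scene -1 0.06 light->dark 0.089 up 0.101 [41, 65, 101, 137, 134, 131, 98, 52, 41, 79, 150, 155, 156, 157]
```

```bash
python3 -m inch '[[[1.5,-0.8,20,0],[0,0,25,0],[0,0,25,0],[0,0,23,0],[0,0,0,0]]]'
python3 -m inch '[[[0,0,0,0],[0,0,0,0],[0,0,0,0],[0,0,0,0],[0,0,0,0],[0,0,0,0]]]' 1 40
python3 -m inch '[[[0,0,-4,0],[0,0,-15,0],[0,0,-25,0],[0,0,-25,0],[0,0,-30,0],[0,0,0,0]]]'
python3 plan.py .40 -.077 .175 1.041 10
```

```text
time: 3.68
tool_pos: [0.4672, 0.2535, 0.0751]
tool_rot: [-3.138, 0.0, 1.85]
contact_force: [-0.3, 0.9, 0.4]
opening: 0.0922
time: 4.42
tool_pos: [0.4688, 0.2535, 0.0765]
tool_rot: [3.142, -0.0, 1.849]
contact_force: [-1.0, 0.0, 0.2]
opening: 0.0364
time: 5.18
tool_pos: [0.4703, 0.2541, 0.1788]
tool_rot: [3.135, -0.001, 1.849]
contact_force: [-0.7, 0.7, 0.2]
opening: 0.0005
5.175 [0.4703 0.2541 0.1788] [ 3.135e+00 -1.000e-03  1.849e+00] step 34.0 0.0808
[[-29.9, -15.9, 0.4, np.float64(0.081)], [-31.1, -13.4, 0.4, np.float64(0.081)], [-32.1, -10.8, 0.4, np.float64(0.081)], [-32.8, -8.2, 0.4, np.float64(0.081)], [-33.4, -5.5, 0.4, np.float64(0.081)], [-33.7, -2.8, 0.4, np.float64(0.081)], [-33.8, -0.1, 0.4, np.float64(0.081)], [-33.7, 2.6, 0.4, np.float64(0.081)], [-33.4, 5.4, 0.4, np.float64(0.081)], [-32.9, 8.0, 0.4, np.float64(0.081)]]
```

```bash
python3 -m inch '[[[0,0,-20,0],[0,-50,-20,0],[0,-50,0,0],[0,-50,0,0],[0,0,0,0],[0,0,0,0],[0,0,0,0]]]' -1
python3 - <<'E'
from h import *
o=[]
for n in('top','scene'):
    c=read_camera(n)
    r0,c0=(195,175) if n=='top' else (215,375)
    cv2.imwrite(f'pics/{n}1.png',c['img'])
    o.append(cv2.convertScaleAbs(cv2.resize(c['img'][r0:r0+80,c0:c0+95],None,fx=4,fy=4,interpolation=cv2.INTER_CUBIC),alpha=1.3))
cv2.imwrite('pics/tr1.png',np.hstack(o))
E
```

```text
time: 6.05
tool_pos: [0.3255, 0.2125, 0.2153]
tool_rot: [3.141, -0.0, 1.848]
contact_force: [0.5, 0.5, -0.6]
opening: 0.0659
```

View pics/tr1.png

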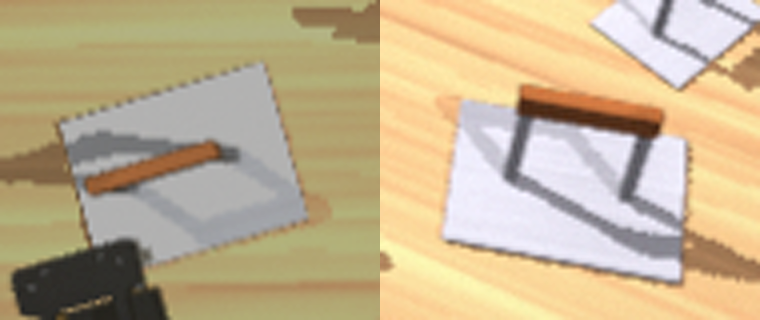

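```bash
python3 plan.py .4698 .2525 .17 1.849 4
```

```text
6.15 [0.3253 0.2124 0.2152] [-3.141  0.     1.849] step 39.0 -0.0001
[[-0.3, 37.5, 11.3, np.float64(-0.0)], [-0.3, 37.5, 11.3, np.float64(-0.0)], [-0.3, 37.5, 11.3, np.float64(-0.0)], [-0.3, 37.5, 11.3, np.float64(-0.0)]]
```

```bash
python3 -m inch '[[[-0.3,37.5,11.3,0],[-0.3,37.5,11.3,0],[-0.3,37.5,11.3,0],[-0.3,37.5,11.3,0],[0,0,24,0],[0,0,24,0],[0,0,24,0],[0,0,22,0],[0,0,0,0]]]'
python3 -m inch '[[[0,0,0,0],[0,0,0,0],[0,0,0,0],[0,0,0,0],[0,0,0,0],[0,0,0,0],[0,0,0,0],[0,0,0,0],[0,0,0,0],[0,0,0,0]]]' 1 40
```

```text
time: 7.28
tool_pos: [0.4683, 0.2519, 0.0743]
tool_rot: [-3.137, 0.0, 1.849]
contact_force: [0.6, 1.1, 0.4]
opening: 0.0918
time: 8.52
tool_pos: [0.4693, 0.2524, 0.0762]
tool_rot: [3.141, -0.0, 1.849]
contact_force: [1.7, 0.2, -1.0]
opening: 0.013
```

```bash
python3 -m inch '[[[0,0,-6,0],[0,0,-15,0],[0,0,-25,0],[0,0,-25,0],[0,0,-25,0],[0,0,0,0],[0,0,0,0]]]'
python3 plan.py .40 -.077 .172 1.041 10
```

```text
time: 9.4
tool_pos: [0.4685, 0.2521, 0.1716]
tool_rot: [-3.14, 0.0, 1.849]
contact_force: [-0.5, 0.0, -2.4]
opening: 0.013
9.4 [0.4685 0.2521 0.1716] [-3.14   0.     1.849] step 34.0 0.0808
[[-29.8, -15.6, -0.0, np.float64(0.081)], [-30.9, -13.2, -0.0, np.float64(0.081)], [-31.9, -10.6, -0.0, np.float64(0.081)], [-32.6, -8.0, -0.0, np.float64(0.081)], [-33.2, -5.4, -0.0, np.float64(0.081)], [-33.5, -2.7, -0.0, np.float64(0.081)], [-33.6, 0.0, -0.0, np.float64(0.081)], [-33.5, 2.8, -0.0, np.float64(0.081)], [-33.2, 5.5, -0.0, np.float64(0.081)], [-32.6, 8.1, -0.0, np.float64(0.081)]]
```

```bash
python3 -m inch '[[[-29.8,-15.6,0,0.081],[-30.9,-13.2,0,0.081],[-31.9,-10.6,0,0.081],[-32.6,-8,0,0.081],[-33.2,-5.4,0,0.081],[-33.5,-2.7,0,0.081],[-33.6,0,0,0.081],[-33.5,2.8,0,0.081],[-33.2,5.5,0,0.081],[-32.6,8.1,0,0.081]]]'
python3 -m inch '[[[0,0,0,0],[0,0,0,0]]]'
python3 plan.py .400 -.0771 .1642 1.041 1
python3 - <<'E'
from h import *
o=[]
for n in('top','scene'):
    c=read_camera(n)
    r0,c0=(150,290) if n=='top' else (130,230)
    cv2.imwrite(f'pics/{n}2.png',c['img'])
    o.append(cv2.convertScaleAbs(cv2.resize(c['img'][r0:r0+150,c0:c0+130],None,fx=3,fy=3,interpolation=cv2.INTER_CUBIC),alpha=1.3))
cv2.imwrite('pics/tr2.png',np.hstack(o))
E
```

```text
time: 10.65
tool_pos: [0.3992, -0.0774, 0.1712]
tool_rot: [-3.139, 0.0, 1.036]
contact_force: [0.3, -1.3, -3.3]
opening: 0.0128
time: 10.9
tool_pos: [0.3998, -0.0763, 0.1715]
tool_rot: [-3.14, -0.0, 1.039]
contact_force: [-0.1, 0.6, -2.5]
opening: 0.0129
10.9 [ 0.3998 -0.0763  0.1715] [-3.14  -0.     1.039] step 7.0 -0.0021
[[-0.6, 0.6, 7.3, np.float64(-0.002)]]
```

View pics/tr2.png

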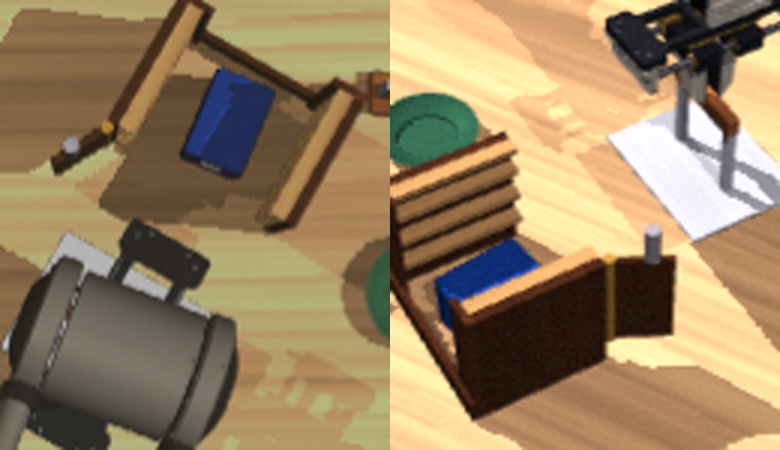

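```bash
python3 - <<'E'
from h import *
c=read_camera('scene'); M=R.from_euler('z',1.039-np.pi/2).as_matrix()
for l,at in (((.065,.085,.1),(210,331)),((.065,-.085,.1),(175.7,302.7)),((-.065,.085,.1),(None,None))):
    w=M@np.array(l)+[.3998,-.0763,0]; print(np.round(w,4),np.round(proj(c,w),1),at, at[0] and np.round(at_z(c,at,.1),4))
E
```

```text
[ 0.4989 -0.036   0.1   ] [209.6 330.5] (210, 331) [ 0.4996 -0.034   0.1   ]
[ 0.4127 -0.1825  0.1   ] [174.4 301.4] (175.7, 302.7) [ 0.4158 -0.1762  0.1   ]
[0.3869 0.0299 0.1   ] [193.3 366.8] (None, None) None
```

```bash
python3 - <<'E'
from h import *
s=observe(); t=s['tool_pos']; M=R.from_euler('z',s['tool_rot'][2]-np.pi/2).as_matrix()
z=t[2]-.0762+.006
for n in('scene','top'):
    c=read_camera(n); g=c['img'].astype(np.float32).mean(2)
    f=lambda x,y:cv2.getRectSubPix(g,(1,1),tuple(proj(c,M@[x,y,0]+[t[0],t[1],z])[::-1]))[0,0]
    u=np.arange(.070,.1,.001)
    for sg in(1,-1):
        for x in(-.05,-.03,0,.03,.05,.06):
            v=np.array([f(x,sg*y) for y in u]); d=np.gradient(v); print(n,'yside',sg,x,round(u[np.abs(d).argmax()],3),v[::4].astype(int))
    u=np.arange(.05,.08,.001)
    for y in(-.07,-.03,0,.03,.07):
        v=np.array([f(x,y) for x in u]); d=np.gradient(v); print(n,'front',y,round(u[np.abs(d).argmax()],3),v[::4].astype(int))
E
```

```text
scene yside 1 -0.05 0.092 [139 142 159 155 129 120 154 161]
scene yside 1 -0.03 0.08 [142 132 162 127 112  98 105 102]
scene yside 1 0 0.086 [193 195 195 190 146  93 101 100]
scene yside 1 0.03 0.086 [192 192 192 189 140  89 101 105]
scene yside 1 0.05 0.086 [191 191 193 190 147 112 109 109]
scene yside 1 0.06 0.086 [193 193 192 189 141  85 103 105]
scene yside -1 -0.05 0.075 [34 50 70 81 81 85 89 81]
scene yside -1 -0.03 0.07 [177 131  90  63  65  75  88 111]
scene yside -1 0 0.099 [168 166 167 167 168 167 163 149]
scene yside -1 0.03 0.082 [197 198 199 189 163 158 160 161]
scene yside -1 0.05 0.083 [194 194 194 186 160 153 155 155]
scene yside -1 0.06 0.082 [195 195 195 179 163 157 153 152]
scene front -0.07 0.066 [194 195 197 192 156 134 136 132]
scene front -0.03 0.065 [194 195 197 194 153 141 142 142]
scene front 0 0.065 [191 193 196 194 158 140 144 149]
scene front 0.03 0.065 [190 192 194 191 153 141 141 141]
scene front 0.07 0.065 [191 194 193 190 151 141 148 150]
top yside 1 -0.05 0.081 [26 25 25 78 79 76 77 78]
top yside 1 -0.03 0.084 [32 28 24 28 77 80 79 78]
top yside 1 0 0.087 [63 30 24 24 39 76 75 73]
top yside 1 0.03 0.078 [ 56  45  84 126 111 120 118 116]
top yside 1 0.05 0.084 [138 138 138 136 101 115 115 115]
top yside 1 0.06 0.083 [135 136 137 128 105 111 111 112]
top yside -1 -0.05 0.094 [66 65 65 63 63 62 49 31]
top yside -1 -0.03 0.094 [81 80 80 79 79 77 49 36]
top yside -1 0 0.098 [86 86 86 86 84 53 39 69]
top yside -1 0.03 0.084 [72 73 73 67 29 45 72 76]
top yside -1 0.05 0.077 [51 51 31 32 44 60 62 64]
top yside -1 0.06 0.078 [124 122  69  35  47  48  49  52]
top front -0.07 0.057 [ 51  47 104 126 118 122 121 120]
top front -0.03 0.051 [ 63 113 116  90  86  45  32  31]
top front 0 0.07 [129 137 138 125 114  79  35  31]
top front 0.03 0.072 [117 126 132 108 104 107  56  32]
top front 0.07 0.062 [138 138 138 122 112 112 111 112]
```

```bash
python3 -m inch '[[[-0.6,20,7,-0.002],[0,30,0,0],[0,30,0,0],[0,10,0,0],[0,0,0,0]]]'
python3 plan.py .477575 -.1226 .1642 1.041 1
python3 -m inch '[[[0,10,0,0],[0,10,0,0],[0,10,0,0],[0,10,0,0],[0,10,0,0]]]'
```

```text
time: 11.78
tool_pos: [0.4773, -0.1223, 0.1648]
tool_rot: [-3.14, -0.0, 1.041]
contact_force: [-1.1, 0.7, -3.5]
opening: 0.0129
11.775 [ 0.4773 -0.1223  0.1648] [-3.14  -0.     1.041] step 1.0 0.0002
[[-0.1, 0.4, 0.6, np.float64(0.0)]]
time: 12.4
tool_pos: [0.5214, -0.1484, 0.1652]
tool_rot: [-3.142, -0.0, 1.041]
contact_force: [0.2, 1.0, -2.8]
opening: 0.0128
```

```bash
python3 -m inch '[[[0,15,0,0],[0,15,0,0],[0,15,0,0],[0,15,0,0],[0,15,0,0],[0,0,0,0]]]'
python3 plan.py .607 -.1984 .1575 1.041 1
```

```text
time: 13.15
tool_pos: [0.586, -0.1865, 0.1646]
tool_rot: [-3.141, -0.0, 1.04]
contact_force: [-1.3, 0.1, -3.9]
opening: 0.0129
13.15 [ 0.586  -0.1865  0.1646] [-3.141 -0.     1.04 ] step 25.0 -0.0005
[[0.3, 24.1, 7.1, np.float64(-0.001)]]
```

```bash
python3 -m inch '[[[0.3,10,0,0],[0,5,2,0],[0,3,2,0],[0,2,2,0],[0,1,1.5,0],[0,0,0,0],[0,0,0,0]]]'
python3 -m inch '[[[0,1,0,0],[0,1,0,0],[0,1,0,0],[0,0,0,0],[0,0,0,0]]]'
python3 plan.py .607 -.1984 .1565 1.041 1
```

```text
time: 14.02
tool_pos: [0.6037, -0.1962, 0.1578]
tool_rot: [3.142, -0.0, 1.041]
contact_force: [-0.3, -0.3, -3.0]
opening: 0.013
time: 14.65
tool_pos: [0.6063, -0.1978, 0.1577]
tool_rot: [-3.141, -0.0, 1.041]
contact_force: [0.5, -0.0, -3.5]
opening: 0.013
14.65 [ 0.6063 -0.1978  0.1577] [-3.141 -0.     1.041] step 2.0 -0.0002
[[-0.2, 0.9, 1.2, np.float64(-0.0)]]
```

Lower to the rails, then press gently to the stops.

```bash
python3 -m inch '[[[0,0,1,0],[0,0,0.7,0],[0,0,0,0],[0,0,0,0]]]'
python3 -m inch '[[[0,1,0,0],[0,1,0,0],[0,0,0,0],[0,0,0,0]]]'
python3 -m inch '[[[0,1,0,0],[0,1,0,0],[0,0,0,0],[0,0,0,0]]]'
```

```text
time: 15.15
tool_pos: [0.6064, -0.1978, 0.1562]
tool_rot: [3.141, -0.0, 1.041]
contact_force: [-0.6, 0.2, -0.9]
opening: 0.013
time: 15.65
tool_pos: [0.6081, -0.1988, 0.1562]
tool_rot: [3.141, -0.0, 1.041]
contact_force: [-2.0, 1.0, 1.5]
opening: 0.0132
time: 16.15
tool_pos: [0.6099, -0.1997, 0.1562]
tool_rot: [3.141, -0.0, 1.041]
contact_force: [-3.2, 2.3, 4.6]
opening: 0.0129
```

```bash
python3 -m inch '[[[0,1,0,0],[0,1,0,0],[0,0,0,0],[0,0,0,0]]]'
python3 -m inch '[[[0,1,0,0],[0,0,0,0],[0,0,0,0]]]'; python3 -c "
from h import *
print(observe()['torque'])"
```

```text
time: 16.65
tool_pos: [0.6108, -0.2002, 0.1567]
tool_rot: [-3.14, -0.0, 1.041]
contact_force: [-6.8, 4.4, 8.5]
opening: 0.0129
time: 17.02
tool_pos: [0.6114, -0.2005, 0.1571]
tool_rot: [-3.14, -0.0, 1.041]
contact_force: [-8.5, 4.8, 11.2]
opening: 0.0131
[ 0.85441698  1.64780106 -0.03964371]
```

```bash
python3 -m inch '[[[0,0,0,0],[0,0,0,0],[0,0,0,0],[0,0,0,0],[0,0,0,0],[0,0,0,0],[0,0,0,0]]]' -1
python3 -m inch '[[[0,0,-10,0],[0,0,-25,0],[0,0,-30,0],[0,0,-30,0],[0,-40,-20,0],[0,-50,0,0],[0,-50,0,0],[0,-50,0,0],[0,-30,0,0]]]'
python3 - <<'E'
from h import *
p=[.607,-.1984,-.53]; M=R.from_euler('z',p[2]).as_matrix()
o=[]
for n in('top','scene'):
    c=read_camera(n); g=c['img'].astype(np.float32).mean(2)
    cv2.imwrite(f'pics/{n}3.png',c['img'])
    r0,c0,h,w=(135,295,105,125) if n=='top' else (165,215,105,135)
    o.append(cv2.convertScaleAbs(cv2.resize(c['img'][r0:r0+h,c0:c0+w],None,fx=3,fy=3,interpolation=cv2.INTER_CUBIC),alpha=1.3))
    f=lambda x,y:cv2.getRectSubPix(g,(1,1),tuple(proj(c,M@[x,y,.086]+[p[0],p[1],0])[::-1]))[0,0]
    for b in(-1,1):
      u=np.arange(.05,.085,.001)
      for y in(-.065,-.03,0,.03,.065):
        v=np.array([f(b*x,y) for x in u]); d=np.gradient(v); print(n,b,y,round(u[np.abs(d).argmax()],3),v[::3].astype(int))
    for x in place_of(n,'keeper_post')[:2]: print(x,at_z(c,x['at'],.17))
    for x in place_of(n,'tray_grip')[:2]: print(x,at_z(c,x['at'],.175))
cv2.imwrite('pics/tr3.png',np.hstack(o))
E
```

```text
time: 17.9
tool_pos: [0.6124, -0.2013, 0.156]
tool_rot: [-3.142, -0.0, 1.041]
contact_force: [-0.6, -0.1, 0.0]
opening: 0.0782
time: 19.02
tool_pos: [0.4209, -0.0891, 0.2721]
tool_rot: [3.14, -0.0, 1.041]
contact_force: [0.2, 0.6, 1.2]
opening: 0.0918
top -1 -0.065 0.064 [88 89 90 89 80 58 54 56 57 64 70 71]
top -1 -0.03 0.064 [88 90 90 90 80 56 54 55 55 55 53 57]
top -1 0 0.063 [136 135 136 135 118  66  61  61  62  61  60  58]
top -1 0.03 0.063 [121 120 121 118 102  62  60  62  62  61  61  61]
top -1 0.065 0.063 [ 84 114 121 119  98  52  58  60  60  61  62  62]
top 1 -0.065 0.077 [ 87  88  88  89  85  66  44  47  56  82 105 114]
top 1 -0.03 0.056 [ 86  86 100 130 137 127 119 119 121 122 121 119]
top 1 0 0.065 [137 137 137 137 137 128 118 118 117 114 113 117]
top 1 0.03 0.067 [118 117 119 119 120 110 115 122 122 122 122 120]
top 1 0.065 0.065 [117 117 118 118 119 100  72  74  72  81  78  86]
{'at': [187.6, 372.6], 'conf': 0.46} [ 0.59902951 -0.20634416  0.17      ]
{'at': [200.0, 313.6], 'conf': 0.43} [ 0.56636234 -0.04269456  0.17      ]
{'at': [301.8, 206.8], 'conf': 0.94} [0.29181
[... 231 characters left out ...]
170 171 169]
scene -1 0 0.06 [189 190 191 180 156 162 165 166 169 169 169 171]
scene -1 0.03 0.056 [152 159 150 141 142 148 150 153 151 152 150 150]
scene -1 0.065 0.066 [18 15 13 16 18 18 14 16 16 17 14 13]
scene 1 -0.065 0.068 [110 111 112 113 113 102  61  24  18  15  16  18]
scene 1 -0.03 0.069 [110 109 114 125 162 184 139  47  16  12  16  16]
scene 1 0 0.068 [188 186 186 191 190 189 134  77  73  72  71  70]
scene 1 0.03 0.062 [110  60  39  28  65 140 121  55  51  69  71  68]
scene 1 0.065 0.076 [ 17  19  16  16  14  15  15  14  31  91 120 103]
{'at': [204.0, 453.5], 'conf': 0.71} [0.37442757 0.2809528  0.175     ]
{'at': [196.1, 259.8], 'conf': 0.65} [ 0.61054738 -0.20380379  0.175     ]
```

View pics/tr3.png

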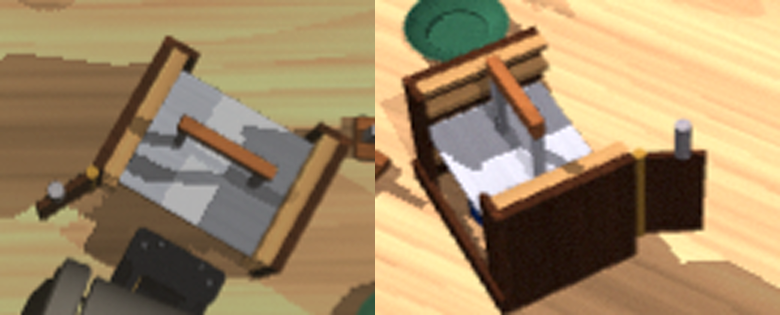

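```bash
python3 plan.py .5716 -.0417 .23 1.041 4; python3 - <<'E'
from h import *
t=cv2.imread('pics/top3.png'); s=cv2.imread('pics/scene3.png')
T=read_camera('top');S=read_camera('scene')
# post top disc from the 3x crops just viewed: top (55,190), scene (683-375,124)
print(at_z(T,[(190.5)/3-.5+135,(55.5)/3-.5+295],.185),at_z(S,[(124.5)/3-.5+165,(308.5)/3-.5+215],.185))
E
```

```text
19.325 [ 0.4234 -0.0907  0.2714] [ 3.14  -0.     1.041] step 40.0 -0.0001
[[29.3, 25.8, 10.3, np.float64(-0.0)], [29.3, 25.8, 10.3, np.float64(-0.0)], [29.3, 25.8, 10.3, np.float64(-0.0)], [29.3, 25.8, 10.3, np.float64(-0.0)]]
[ 0.57019854 -0.04126453  0.185     ] [ 0.57295193 -0.04170673  0.185     ]
```

```bash
python3 -m inch '[[[29.3,25.8,10.3,0],[29.3,25.8,10.3,0],[29.3,25.8,10.3,0],[29.3,25.8,10.3,0],[0,0,0,0]]]'
python3 plan.py .5716 -.0417 .153 1.041 1
```

```text
time: 20.05
tool_pos: [0.5722, -0.0406, 0.2272]
tool_rot: [-3.138, 0.001, 1.042]
contact_force: [-0.2, -0.4, 0.4]
opening: 0.0918
20.05 [ 0.5722 -0.0406  0.2272] [-3.138e+00  1.000e-03  1.042e+00] step 74.0 0.0011
[[-1.3, 0.0, 74.2, np.float64(0.001)]]
```

```bash
python3 -m inch '[[[-0.8,0,20,0],[0,0,25,0],[0,0,20,0],[0,0,10,0],[0,0,0,0]]]'
python3 -m inch '[[[0,0,0,0],[0,0,0,0],[0,0,0,0],[0,0,0,0],[0,0,0,0],[0,0,0,0],[0,0,0,0],[0,0,0,0],[0,0,0,0],[0,0,0,0]]]' 1 15
python3 plan.py .5716 -.0417 .153 1.041 1
```

```text
time: 20.68
tool_pos: [0.57, -0.0422, 0.1546]
tool_rot: [-3.141, 0.0, 1.04]
contact_force: [0.9, 0.1, 0.1]
opening: 0.0916
time: 21.92
tool_pos: [0.5714, -0.043, 0.1549]
tool_rot: [3.139, 0.0, 1.04]
contact_force: [2.9, -4.4, -1.8]
opening: 0.0147
21.925 [ 0.5714 -0.043   0.1549] [3.139 0.    1.04 ] step 2.0 -0.0006
[[1.2, -0.5, 1.9, np.float64(-0.001)]]
```

```bash
python3 -m inch '[[[-7,-3.2,0,0],[-7.7,-1.8,0,0],[-8,-0.2,0,0],[-7.9,1.4,0,0],[0,0,0,0]]]'
python3 plan.py .6 -.1 .153 1.041 1|head -1
```

```text
time: 22.55
tool_pos: [0.5545, -0.0672, 0.1553]
tool_rot: [3.135, -0.002, 1.04]
contact_force: [9.3, -1.2, -4.0]
opening: 0.0147
22.55 [ 0.5545 -0.0672  0.1553] [ 3.135e+00 -2.000e-03  1.040e+00] step 56.0 -0.0008
```

```bash
python3 - <<'E'
import numpy as np
c,s=np.cos(-.53),np.sin(-.53)
for q in(1.3,.9,.3,0): x,y=-.076-.04*np.sin(q),.098-.04*np.cos(q); print(q,.607+c*x-s*y,-.1984+s*x+c*y)
E
```

```text
1.3 0.5523051544056212 -0.06517193682888414
0.9 0.551364747665466 -0.08103763739185452
0.3 0.5614516752345546 -0.10241940356083573
0 0.5707475964307592 -0.10993665597857549
```

```bash
python3 -m inch '[[[-7.4,4.9,0,0],[-6.8,4.3,0,0],[-5.7,5.5,0,0],[-4.5,6.6,0,0],[0,0,0,0]]]'
python3 -m inch '[[[-3.1,7.4,0,0],[-1.4,5.8,0,0],[-0.4,4,0,0],[0,0,0,0]]]'
```

```text
time: 23.18
tool_pos: [0.5559, -0.0995, 0.1549]
tool_rot: [-3.139, 0.003, 1.04]
contact_force: [-6.6, -1.6, 5.8]
opening: 0.0145
time: 23.68
tool_pos: [0.5685, -0.1127, 0.1549]
tool_rot: [-3.139, 0.003, 1.04]
contact_force: [-5.5, -1.3, 5.3]
opening: 0.0145
```

```bash
python3 -m inch '[[[0,1,0,0],[0,1,0,0],[0,0,0,0],[0,0,0,0]]]'
python3 -m inch '[[[0,1,0,0],[0,1,0,0],[0,0,0,0],[0,0,0,0]]]'
python3 - <<'E'
from h import *
o=[]
for n in('top','scene'):
    c=read_camera(n)
    cv2.imwrite(f'pics/{n}4.png',c['img'])
    r0,c0,h,w=(135,295,105,125) if n=='top' else (165,215,105,135)
    o.append(cv2.convertScaleAbs(cv2.resize(c['img'][r0:r0+h,c0:c0+w],None,fx=3,fy=3,interpolation=cv2.INTER_CUBIC),alpha=1.3))
cv2.imwrite('pics/tr4.png',np.hstack(o))
E
```

```text
time: 24.18
tool_pos: [0.5699, -0.1134, 0.1548]
tool_rot: [-3.139, 0.003, 1.041]
contact_force: [-7.4, -1.5, 4.4]
opening: 0.0146
time: 24.68
tool_pos: [0.5713, -0.1142, 0.1548]
tool_rot: [-3.138, 0.003, 1.041]
contact_force: [-9.3, 0.2, 5.0]
opening: 0.0148
```

View pics/tr4.png

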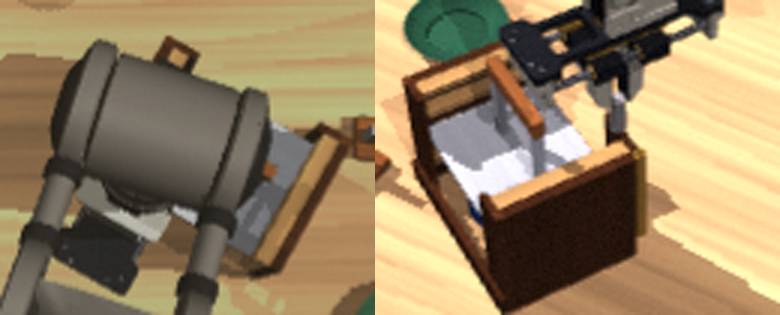

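```bash
python3 -m inch '[[[0.8,1,0,0],[0.8,1,0,0],[0,1,0,0],[0,0,0,0],[0,0,0,0]]]'
python3 -m inch '[[[0,0,0,0],[0,0,0,0],[0,0,0,0]]]' 0.5
python3 -m inch '[[[0,0,-15,0],[0,0,-25,0],[0,0,-25,0],[0,0,-25,0],[0,-50,0,0],[0,-55,0,0],[0,-55,0,0],[0,-55,0,0],[0,-10,0,0],[0,0,0,0]]]'
```

```text
time: 25.4
tool_pos: [0.5715, -0.1142, 0.1547]
tool_rot: [-3.132, 0.006, 1.041]
contact_force: [-18.6, -0.1, 11.9]
opening: 0.015
time: 25.78
tool_pos: [0.5757, -0.1139, 0.1543]
tool_rot: [-3.139, 0.002, 1.04]
contact_force: [-5.5, -0.5, 1.1]
opening: 0.0228
time: 27.02
tool_pos: [0.3839, 0.0003, 0.2461]
tool_rot: [3.138, -0.001, 1.041]
contact_force: [0.5, -0.7, 0.6]
opening: 0.0228
```

```bash
python3 - <<'E'
from h import *
p=[.607,-.1984,-.53]; M=R.from_euler('z',p[2]).as_matrix(); o=[]
for n in('top','scene'):
    c=read_camera(n); g=c['img'].astype(np.float32).mean(2)
    r0,c0,h,w=(135,295,105,125) if n=='top' else (155,175,115,175)
    k=5 if n=='top' else 4
    im=cv2.convertScaleAbs(cv2.resize(c['img'][r0:r0+h,c0:c0+w],None,fx=k,fy=k,interpolation=cv2.INTER_CUBIC),alpha=1.4)
    px=lambda l:tuple(int(v) for v in ((np.array(proj(c,M@l+[p[0],p[1],0]))-[r0,c0])[::-1]+.5)*k)
    for x in(-.08,-.072): cv2.line(im,px([x,.098,.145]),px([x,.036,.145]),(0,255,0),1)
    cv2.circle(im,px([-.076,.058,.185]),3,(255,0,255),1)
    f=lambda x,y:cv2.getRectSubPix(g,(1,1),tuple(proj(c,M@[x,y,.086]+[p[0],p[1],0])[::-1]))[0,0]
    u=np.arange(.05,.08,.001)
    for y in(-.065,-.03,0): 
        for b in(-1,1): v=np.array([f(b*x,y) for x in u]); print(n,y,b,round(u[np.abs(np.gradient(v)).argmax()],3))
    o.append(cv2.resize(im,(int(im.shape[1]*400/im.shape[0]),400)))
    for l in ('saucer','domino_row','ashtray','tumbler'): print(n,l,[np.round(at_z(c,d['at'],0)[:2],3).tolist() for d in place_of(n,l) if d['conf']>.4])
a=np.hstack(o); cv2.imwrite('pics/tr5.png',cv2.resize(a,(800,int(a.shape[0]*800/a.shape[1]))))
E
```

```text
top -0.065 -1 0.064
top -0.065 1 0.077
top -0.03 -1 0.064
top -0.03 1 0.056
top 0 -1 0.063
top 0 1 0.065
top saucer [[0.437, -0.405]]
top domino_row []
top ashtray [[0.738, 0.124], [0.846, -0.022]]
top tumbler [[0.764, 0.294]]
scene -0.065 -1 0.065
scene -0.065 1 0.068
scene -0.03 -1 0.061
scene -0.03 1 0.069
scene 0 -1 0.06
scene 0 1 0.068
scene saucer [[0.433, -0.408]]
scene domino_row [[0.65, -0.447], [0.448, -0.183]]
scene ashtray [[0.849, -0.012], [0.741, 0.116]]
scene tumbler [[0.771, 0.289]]
```

View pics/tr5.png

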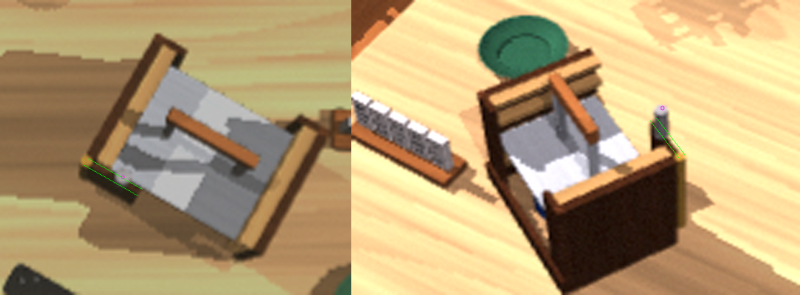

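Keeper sits on the predicted shut line (green) in both views, with its post on the marker. The tray is home and has not moved, and the other things are in place.

```bash
python3 -c "
from cell import *
print(hand_in())"
```

```text
the job is handed in; nothing more can be done
None
```

The tray is on the middle rails (the domino box stands in the rack), fully home against the back stops. The keeper is shut across its front. I handed the job in at about 27 s on the clock.

**What went wrong:** I lifted on the first grasp before the fingers had closed. The pictures showed the tray had not moved, so I grasped it again with a longer close.

**Last checks:**
- **Tray:** it met a firm stop, with about 10 N of horizontal force. The top camera put its front edge at x = −63 to −64 mm and its back edge at about +65 mm in the rack frame where it read clearly. The scene camera read 2–4 mm further back on the clear lines. It did not move when the keeper shut.
- **Keeper:** it reached a hard stop at about 19 N. In both camera views it lies on the predicted shut line, with its post on the predicted spot.
- **Other things:** the saucer, ashtrays and tumbler were where they started, within the networks' 1 cm or so of error. The network found the domino row only in the scene camera, unmoved to within about 1 cm.

The gripper was clear of everything at hand-in.

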